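# Wedge the rocking lamp supply

## Robot

A 6-joint arm with a two-finger parallel gripper is mounted at the origin on the work surface. World frame = base frame: x ahead of the robot, y to its left, z up, the work surface at z = 0. Lengths are in m, angles in rad, forces in N, time in s.
With the tool pointing down it reaches from about 0.375 to 0.975 m from the base axis. Payload 3.8 kg.
Tool frame: the origin (TCP) lies at the very end of the fingers, on their centre line; the grasp point (between the pads) lies 19 mm behind it; z points along the fingers, y is the direction in which the jaws open and shut (so a half turn about z gives the same grasp; the last joint's range is limited). The gripper opens to 85 mm and grips with 20 to 120 N. Pads are 22 mm wide; open, the fingers measure 114 mm over their backs; the gripper's body (76 mm by 85 mm) begins 54 mm behind the grasp point. The pads swing forward as they close: fully open they stand 13 mm farther back than shut.
Start: joints at [-1.171, 0.264, 1.604, -0, 1.274, -0.037], TCP at [0.286, -0.612, 0.231] pointing down, gripper open.
Joint ranges: [-2.63, 2.63], [-0.94, 2.18], [0.31, 2.57], [-1.31, 4.45], [0, 2.66], [-2.55, 2.55]. Speed limits (rad/s): [2.57, 2.57, 3.14, 3.14, 3.14, 3.14].

## Interface

Orientations are given as a rotation vector (axis times angle).
In Python, from workcell import status, read_camera, camera_info, order gives the robot as it stands.
- The arm moves only by the tool move_arm, never from a script. Its argument "deltas" is a list of rows, each a list of 3 entries, a list of its own where there are three numbers: the turn, a rotation vector about the world's x, y, z as a fraction of full scale, then the shift along the world's x, y, z as a fraction of full scale, then the closure, from -1 (fully open) to 1 (shut), so that 0 is half open. A call has 1 to 20 rows; each row is the pose to reach, as a shift and turn from the pose commanded when the call began; what a row does not reach only later rows make up. Full scale, the value 1, is 0.1 m for a shift and pi/2 rad for a turn. A row lasts 1/8 s, in which the tool goes at most 62.5 mm and 10.7 degrees, less where a joint would pass 70% of its speed; a pose out of reach is approached as far as the arm can. A call with a number of a shift or a turn outside -1 to 1 is refused whole. A call with a gripper value outside its range is refused whole. The fingers move at their own pace and stop on an object; "grip_force" is the grip in N (left out, the last holds). Time passes only in rows, so rows that repeat a pose let the fingers close. It gives the time, the measured TCP pose, the force and the opening at its end, in the units of the state.
- status.read_state(): the state, without advancing time (a new reading comes with each control period).
- read_camera(name): name is "scene" or "side" or "wrist"; returns (picture, depth): 400x640x3 uint8, red, green, blue; 400x640 float32, m along the optical axis (not along the pixel's ray), 0 where there is no reading.
- camera_info(name): a dict with "K" (3x3 intrinsics, pixels), "D" ([k1, k2, p1, p2, k3] as OpenCV has them; the pictures are not rectified), "R" (3x3) and "t" (3): a world point X has camera coordinates R X + t. Camera axes: x right, y down, z forward; pixel columns grow to the right and rows downward; lengths in m; the calibration is good to about 2 mm. A picture is of the moment at which its call begins: read the wrist's pose just before it. camera_info takes no time and is no camera call; for the wrist camera it gives the pose at the moment of the call.
- order.finish_job(): hands the job in, once; it reports no verdict.
The state is a dict: "time": time; "q": joint angles; "joint_vel": joint speeds; "joint_torque": joint torques, N m; "tool_pos": TCP position; "tcp_rot": TCP orientation; "wrist_force": force on the tool from outside, world axes, zero at the start; "torque": the same for the moment, N m; "width": opening from 0.0 (shut) to 1.0 (fully open).
Only numpy, scipy, OpenCV 4.12 (cv2) and the standard library are available. Lean on these libraries where they do the work, as an engineer would, in place of code of your own. Each camera call takes 0.05 s, during which the arm holds its last target. There are 200 camera calls.

## Task

The white microscope lamp supply rocks because the rubber foot at its near right corner (seen from the robot, beside the wedge) is too short. Push the wooden wedge along the bench, thin end first, under that foot until the box no longer rocks but still stands level, and test it with a firm press down on the top of that corner, pushing further and pressing again if it still gives. Leave the wedge in place and the box where it stands, take the hand away, lift nothing, and do not disturb the other things on the bench.

Things in the scene. Friction and masses are not known exactly. Their poses are not given: they have to be found in the camera images.
- supply: Loose white lamp supply, about 5 kg, 240 (x) x 180 (y) mm; flat top 134 mm and underside 34 mm above the bench, on four domed black feet 24 mm wide at x +/-95, y +/-70 mm. Origin: centre of its footprint at bench level; -x is the knob side, towards the robot, +y left, z up. It rests level on three feet; about 5 N down over the short foot rocks it 2.5 to 6 degrees; released, it falls back level.
- short_foot (a point): Point of the box at bench level, straight under the short foot (near right corner; -95, -70 mm in the box's frame). The domed tip of this foot is 5 to 12 mm above the bench, different each time; it is stiff and does not move in use.
- press_spot (a point): Point on the flat top of the box, 134 mm above the bench, straight above the short foot (25 mm and 20 mm in from the two edges): press down here with the fingertips, with some 8 to 15 N, to test.
- wedge: Loose plain wooden wedge, 150 x 50 mm, 0.09 kg. Origin: centre of its underside; x runs level from thick to thin end, z up. Its top slopes evenly from 25.5 mm (x = -75) to 3 mm (x = +75). It starts right of the box, roughly pointing at the short foot. It slides with under 1.5 N until it meets the foot, then resistance rises at once; it does not slip back. Driven very hard it jacks the box up.
- wedge_tip (a point): Middle of the wedge's thin edge, on its underside.
- wedge_back (a point): Middle of the wedge's flat upright back face (50 mm wide, 23 mm high), 12.5 mm above its underside: the face to push.
- bottle: Bystander: amber bottle with white cap, 52 mm across, 115 mm tall, origin under its centre.
- slide_box: Bystander: flat grey slide box with black lid, 100 x 85 x 35 mm, origin under its centre.
- objective: Bystander: metal objective lens standing upright, 28 mm across, 45 mm tall, origin under its centre.
There are look-alikes about, which are no part of the job. There is more than one size of the wedge; the one meant has the size given above.

How it is judged:
By the outcome, as a careful person would: the job done as asked, in the order asked, and still so for the second after the job is handed in, with the robot touching nothing.
It also fails if it takes over 54 s, if anything falls off the work surface, if the arm or the gripper's body presses on something with over 40 N, if the wrist force passes 120 N, or if a joint passes its speed limit or range.

## Working session

There is one attempt and no reset: what is moved stays moved. The work goes in short steps, Python scripts to look and compute and a tool call to move; the robot and the scene stay as the last step left them, time stands still between calls to the robot, and variables do not carry over. Pictures are saved under pics/ and viewed, about 8 in all and at most 12, crops included, and the job is handed in when it is done.

Besides the shell and the picture viewer there is one more tool, called after ">>>" as name([rows], argument=value, ...), one row to a line, values as JSON. move_arm: Moves the arm, as the interface text tells. Its arguments: {"type":"object","properties":{"deltas":{"type":"array","items":{"type":"array"}},"grip_force":{"type":"number"}},"required":["deltas"]}

```bash
ls; mkdir -p pics; python3 - <<'E'
from workcell import status, read_camera, camera_info
import cv2,numpy as np
s=status.read_state();print({k:np.round(v,3).tolist() for k,v in s.items()})
for n in ["scene","side"]:
    p,d=read_camera(n);cv2.imwrite(f"pics/{n}0.png",p[:,:,::-1]);np.save(f"pics/{n}0.npy",d)
    c=camera_info(n);print(n,np.round(c["K"],1).tolist(),np.round(c["D"],3),np.round(c["R"],3).tolist(),np.round(c["t"],3))
E
```

```text
pics
{'time': 0.0, 'q': [-1.171, 0.265, 1.605, 0.0, 1.274, -0.037], 'joint_vel': [0.002, -0.0, 0.0, -0.0, 0.001, 0.001], 'joint_torque': [0.001, -51.511, -36.731, 0.0, 0.013, 0.0], 'tool_pos': [0.285, -0.611, 0.23], 'tcp_rot': [-3.065, -0.68, 0.001], 'wrist_force': [-0.104, -0.924, -0.27], 'torque': [0.014, -0.025, 0.027], 'width': 0.997}
scene [[452.9, 0.0, 325.7], [0.0, 452.9, 192.8], [0.0, 0.0, 1.0]] [-0.013  0.     0.     0.     0.   ] [[0.868, 0.497, 0.001], [0.273, -0.474, -0.837], [-0.416, 0.727, -0.547]] [-0.453 -0.104  1.689]
side [[499.6, 0.0, 318.7], [0.0, 499.6, 201.8], [0.0, 0.0, 1.0]] [-0.145  0.     0.     0.     0.   ] [[-0.828, -0.561, -0.006], [-0.411, 0.614, -0.674], [0.382, -0.556, -0.739]] [0.438 0.319 1.1  ]
```

View pics/scene0.png

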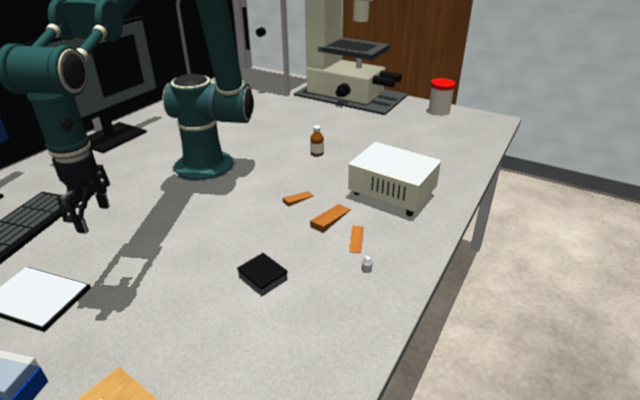

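View pics/side0.png

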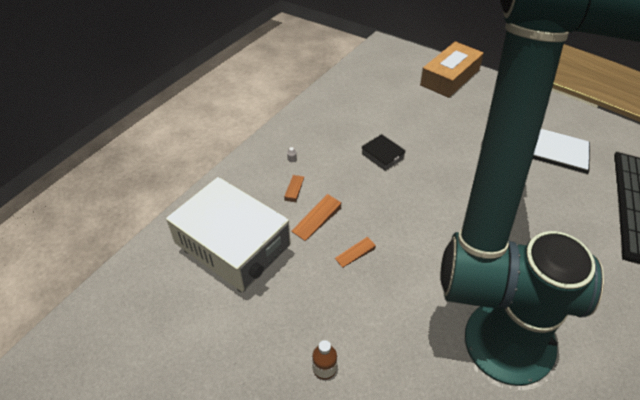

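The supply is at scene (394,178) and side (230,232). There are three wedges; the largest, at scene (330,217) and side (317,217), points at the box's near right corner. The bottle, slide box and objective are clear of it. Next I measure in 3D.

```bash
cat > h.py <<'E'
import cv2,numpy as np
from workcell import status, read_camera, camera_info
def cloud(d,c):
    v,u=np.mgrid[:400,:640]
    n=cv2.undistortPoints(np.stack([u,v],-1).reshape(-1,1,2).astype(float),np.array(c["K"]),np.array(c["D"])).reshape(400,640,2)
    P=np.dstack([n*d[...,None],d])
    return (P-np.array(c["t"]))@np.array(c["R"])
def blobs(m,amin):
    n,l,s,ce=cv2.connectedComponentsWithStats(m.astype(np.uint8))
    return [(l==i) for i in range(1,n) if s[i,4]>=amin]
def rect(X):
    (c,s,a)=cv2.minAreaRect((X[:,:2]*1000).astype(np.float32))
    return np.round(c,1),np.round(s,1),round(a,1)
def orange(p):
    h=cv2.cvtColor(p,cv2.COLOR_RGB2HSV); return (h[...,0]<16)&(h[...,1]>140)&(h[...,2]>60)
E
python3 - <<'E'
from h import *
for n in ["scene","side"]:
    p=cv2.imread(f"pics/{n}0.png")[:,:,::-1];d=np.load(f"pics/{n}0.npy");W=cloud(d,camera_info(n))
    ok=(d>0)&(W[...,0]>.2)&(W[...,0]<1.2)&(abs(W[...,1])<.7)
    print(n,"table z",np.median(W[...,2][ok&(W[...,2]<.01)]))
    for b in blobs(orange(p)&ok,80):
        X=W[b]; X=X[(X[:,2]<.04)]
        if len(X)<60: continue
        print("orange",rect(X),"z",np.round(np.percentile(X[:,2],[2,50,98]),3))
        A=np.c_[X[:,:2],np.ones(len(X))]
        print("   grad",np.linalg.lstsq(A,X[:,2],rcond=None)[0].round(3))
    m=ok&(abs(W[...,2]-.134)<.006)&(p.min(2)>120)
    for b in blobs(m,300): print("top",rect(W[b]),W[b][:,2].mean())
    for b in blobs(ok&(W[...,2]>.012)&(W[...,2]<.2)&(W[...,0]>.35),30):
        X=W[b];print("  obj",X.mean(0).round(3),X.max(0).round(3),X.min(0).round(3))
E
```

```text
scene table z 0.0012497328496981085
orange (array([428.7, -21.2]), array([102. ,  36.3]), 68.3) z [0.003 0.012 0.02 ]
   grad [-0.096 -0.081  0.051]
orange (array([575. , -60.4]), array([150.5,  47.3]), 83.6) z [0.005 0.016 0.028]
   grad [-0.078 -0.091  0.054]
orange (array([ 692.1, -120.2]), array([ 31. , 106.4]), 22.2) z [0.003 0.011 0.019]
   grad [-0.06   0.137  0.069]
top (array([688.4, 149.4]), array([184.1, 241. ]), 86.4) 0.13496141037701523
  obj [0.703 0.109 0.109] [0.813 0.248 0.14 ] [0.562 0.049 0.012]
  obj [ 0.418 -0.047  0.016] [ 0.445 -0.009  0.024] [ 0.39  -0.073  0.012]
  obj [ 0.571 -0.091  0.02 ] [ 0.6   -0.021  0.03 ] [ 0.54  -0.136  0.012]
  obj [ 0.68  -0.095  0.016] [ 0.706 -0.065  0.023] [ 0.655 -0.132  0.012]
  obj [ 0.555 -0.387  0.033] [ 0.609 -0.325  0.042] [ 0.49  -0.435  0.012]
  obj [ 0.772 -0.221  0.032] [ 0.784 -0.207  0.049] [ 0.756 -0.229  0.012]
side table z 0.001299569941284752
orange (array([ 690.8, -115. ]), array([ 31.2, 103. ]), 23.1) z [0.004 0.013 0.022]
   grad [-0.051  0.144  0.064]
orange (array([572.6, -53.9]), array([147.4,  50.6]), 83.8) z [0.004 0.015 0.028]
   grad [ 0.014 -0.152 -0.   ]
orange (array([427.9, -13.9]), array([101.2,  34.8]), 66.8) z [0.002 0.011 0.02 ]
   grad [-0.047 -0.135  0.029]
top (array([689.6, 152.4]), array([182.4, 244.5]), 86.5) 0.13460765522233578
  obj [ 0.545 -0.367  0.033] [ 0.608 -0.319  0.043] [ 0.488 -0.434  0.012]
  obj [ 0.767 -0.206  0.032] [ 0.782 -0.197  0.049] [ 0.757 -0.222  0.012]
  obj [0.665 0.173 0.12 ] [0.815 0.251 0.141] [0.552 0.055 0.013]
  obj [ 0.681 -0.088  0.017] [ 0.709 -0.063  0.024] [ 0.657 -0.12   0.012]
  obj [ 0.57  -0.082  0.02 ] [ 0.601 -0.02   0.032] [ 0.54  -0.131  0.012]
  obj [ 0.418 -0.041  0.016] [ 0.445 -0.008  0.023] [ 0.393 -0.071  0.012]
```

>>> move_arm([
  [[0, 0, 0.07], [0.3, 0.45, 0], 1],
  [[0, 0, 0.13], [0.6, 0.9, 0], 1],
])

```text
time: 0.35
tool_pos: [0.3456, -0.5207, 0.2304]
tcp_rot: [-2.98, -0.991, -0.0]
wrist_force: [0.8, 0.7, 0.5]
width: 0.606
```

>>> move_arm([
  [[0, 0, 0.07], [0.3, 0.45, 0], 1],
  [[0, 0, 0.13], [0.6, 0.9, 0], 1],
])

```text
time: 0.6
tool_pos: [0.406, -0.4299, 0.2307]
tcp_rot: [-2.863, -1.292, 0.0]
wrist_force: [-0.1, 0.1, -0.4]
width: 0.144
```

>>> move_arm([
  [[0, 0, 0.07], [0.3, 0.45, 0], 1],
  [[0, 0, 0.13], [0.6, 0.9, 0], 1],
])

```text
time: 0.85
tool_pos: [0.466, -0.3399, 0.2308]
tcp_rot: [-2.716, -1.578, 0.0]
wrist_force: [1.3, 0.2, 1.2]
width: 0.001
```

>>> move_arm([
  [[0, 0, 0.07], [0.3, 0.45, 0], 1],
  [[0, 0, 0.13], [0.5, 0.9, 0], 1],
])

```text
time: 1.1
tool_pos: [0.5163, -0.2498, 0.2308]
tcp_rot: [-2.541, -1.847, 0.0]
wrist_force: [0.7, -0.5, -0.2]
width: 0.0
```

>>> move_arm([
  [[0, 0, 0.07], [0.25, 0.4, 0], 1],
  [[0, 0, 0.13], [0.45, 0.8, 0], 1],
  [[0, 0, 0.13], [0.45, 0.8, 0], 1],
  [[0, 0, 0.13], [0.45, 0.8, 0], 1],
])

```text
time: 1.6
tool_pos: [0.5601, -0.1717, 0.2308]
tcp_rot: [-2.343, -2.092, 0.002]
wrist_force: [-0.8, -0.1, -0.4]
width: 0.0
```

```bash
python3 - <<'E'
from h import *
from scipy.spatial.transform import Rotation as Ro
s=status.read_state();print({k:np.round(s[k],4).tolist() for k in ["time","q","tool_pos","tcp_rot","wrist_force","width"]})
print(Ro.from_rotvec(s["tcp_rot"]).as_matrix().round(3))
c=camera_info("wrist");print("cam pos",-np.array(c["R"]).T@np.array(c["t"]))
p,d=read_camera("wrist");cv2.imwrite("pics/w1.png",p[:,:,::-1]);W=cloud(d,c)
for b in blobs(orange(p)&(d>0),80):
    print("orange",rect(W[b]),np.percentile(W[b][:,2],[2,98]).round(3))
E
```

```text
{'time': 1.6, 'q': [-0.3396, 0.0974, 1.7998, -0.0006, 1.2453, -0.2265], 'tool_pos': [0.5601, -0.1717, 0.2308], 'tcp_rot': [-2.3428, -2.0922, 0.0015], 'wrist_force': [-0.7929, -0.1296, -0.4256], 'width': 0.0003}
[[ 0.113  0.994 -0.001]
 [ 0.994 -0.113 -0.   ]
 [-0.    -0.001 -1.   ]]
cam pos [ 0.56906412 -0.09379852  0.37327698]
orange (array([426.7, -19.2]), array([98.4, 35.5]), 67.3) [0.003 0.018]
orange (array([572. , -63.4]), array([135.7,  49.4]), 83.7) [0.005 0.025]
orange (array([ 691.2, -118.6]), array([ 34.8, 103.2]), 22.6) [0.002 0.017]
```

View pics/w1.png

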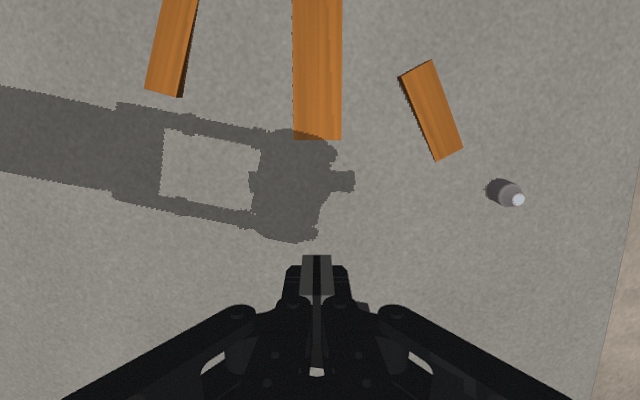

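The camera sits 78 mm ahead of the fingers, so I tilt the hand back 15° to keep the camera and gripper body off the box. The wedge back is at about (0.565, -0.131), in line with the foot at about (0.590, 0.087).

>>> move_arm([
  [[0.08, -0.01, 0], [0, 0, -0.5], 1],
  [[0.166, -0.019, 0], [0, 0, -1], 1],
])

```text
time: 1.9
tool_pos: [0.5615, -0.1729, 0.1321]
tcp_rot: [-2.204, -1.967, -0.298]
wrist_force: [-1.0, 0.3, -1.3]
width: -0.001
```

>>> move_arm([
  [[0, 0, 0], [0, 0, -0.5], 1],
  [[0, 0, 0], [0, 0, -0.95], 1],
  [[0, 0, 0], [0, 0, -1], 1],
])

```text
time: 2.28
tool_pos: [0.5566, -0.1714, 0.0274]
tcp_rot: [-2.201, -1.958, -0.286]
wrist_force: [-0.1, 0.3, 0.5]
width: 0.001
```

>>> move_arm([
  [[0, 0, 0], [0, 0, -0.1], 1],
  [[0, 0, 0], [0, 0, -0.2], 1],
  [[0, 0, 0], [0, 0, -0.2], 1],
  [[0, 0, 0], [0, 0, -0.2], 1],
])

```text
time: 2.78
tool_pos: [0.5613, -0.1718, 0.0123]
tcp_rot: [-2.203, -1.968, -0.292]
wrist_force: [-0.5, -0.2, 0.3]
width: 0.003
```

>>> move_arm([
  [[0, 0, 0], [0.011, 0.1, 0], 1],
  [[0, 0, 0], [0.022, 0.2, 0], 1],
  [[0, 0, 0], [0.028, 0.25, 0], 1],
  [[0, 0, 0], [0.034, 0.3, 0], 1],
  [[0, 0, 0], [0.04, 0.35, 0], 1],
  [[0, 0, 0], [0.045, 0.4, 0], 1],
  [[0, 0, 0], [0.05, 0.45, 0], 1],
  [[0, 0, 0], [0.056, 0.5, 0], 1],
  [[0, 0, 0], [0.061, 0.55, 0], 1],
  [[0, 0, 0], [0.067, 0.6, 0], 1],
  [[0, 0, 0], [0.072, 0.65, 0], 1],
  [[0, 0, 0], [0.078, 0.7, 0], 1],
  [[0, 0, 0], [0.083, 0.75, 0], 1],
  [[0, 0, 0], [0.089, 0.8, 0], 1],
  [[0, 0, 0], [0.089, 0.8, 0], 1],
])

```text
time: 4.65
tool_pos: [0.5693, -0.0911, 0.0112]
tcp_rot: [-2.202, -1.967, -0.291]
wrist_force: [-0.3, -0.1, -0.9]
width: -0.002
```

```bash
python3 - <<'E'
from h import *
s=status.read_state();print(np.round(s["tool_pos"],4),s["wrist_force"])
ims=[]
for n in ["side","scene","wrist"]:
    p,d=read_camera(n);c=camera_info(n);W=cloud(d,c)
    for b in blobs(orange(p)&(d>0),80):
        r=rect(W[b][W[b][:,2]<.04])
        print(n,r)
    ims.append(p)
a=cv2.resize(ims[0][150:300,150:390],None,fx=2.5,fy=2.5)
b=cv2.resize(ims[2],(600,375))
cv2.imwrite("pics/p1.png",cv2.resize(np.hstack([a,b]),(800,250))[:,:,::-1])
E
```

```text
[ 0.5693 -0.0911  0.0112] [-0.27699308 -0.07872139 -0.92368765]
side (array([ 690.1, -114.7]), array([31.5, 99.5]), 23.5)
side (array([578.7,  -5.9]), array([149. ,  50.3]), 83.3)
side (array([427.8, -14. ]), array([100.3,  34.9]), 67.0)
side (array([0., 0.]), array([0., 0.]), 0.0)
scene (array([ 293.1, 1555.4]), array([652.5, 343.3]), 38.7)
scene (array([423.1, -36.3]), array([69.4, 33.9]), 68.5)
scene (array([582.3, -11.6]), array([152.2,  47. ]), 85.9)
scene (array([ 692. , -120.2]), array([ 30.8, 109.8]), 22.1)
wrist (array([576.7, -20.7]), array([123.5,  51.4]), 83.5)
wrist (array([427.7, -16.9]), array([103.3,  36.9]), 68.0)
wrist (array([ 695.4, -117.8]), array([ 42.9, 105.6]), 22.6)
```

View pics/p1.png

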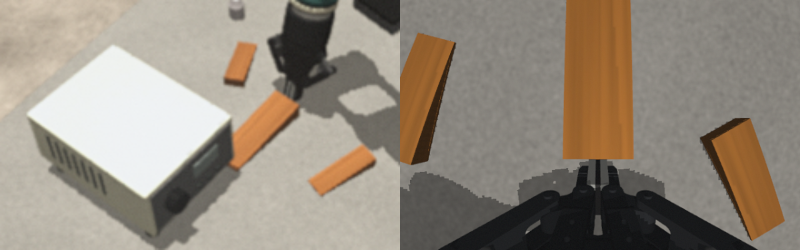

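The finger is centred on the wedge's back edge and the wedge has moved about 48 mm straight. Its tip is at about y=0.068, just under the box. I continue in smaller steps.

>>> move_arm([
  [[0, 0, 0], [0.005, 0.05, 0], 1],
  [[0, 0, 0], [0.011, 0.1, 0], 1],
  [[0, 0, 0], [0.016, 0.15, 0], 1],
  [[0, 0, 0], [0.022, 0.2, 0], 1],
  [[0, 0, 0], [0.027, 0.24, 0], 1],
  [[0, 0, 0], [0.03, 0.27, 0], 1],
  [[0, 0, 0], [0.03, 0.27, 0], 1],
])

```text
time: 5.68
tool_pos: [0.5724, -0.0643, 0.0113]
tcp_rot: [-2.202, -1.967, -0.291]
wrist_force: [0.5, -0.6, -0.3]
width: -0.001
```

>>> move_arm([
  [[0, 0, 0], [0.002, 0.02, 0], 1],
  [[0, 0, 0], [0.004, 0.04, 0], 1],
  [[0, 0, 0], [0.004, 0.04, 0], 1],
])

```text
time: 6.05
tool_pos: [0.5728, -0.0605, 0.0113]
tcp_rot: [-2.203, -1.967, -0.291]
wrist_force: [-0.5, -0.5, -1.0]
width: -0.005
```

>>> move_arm([
  [[0, 0, 0], [0.002, 0.02, 0], 1],
  [[0, 0, 0], [0.004, 0.04, 0], 1],
  [[0, 0, 0], [0.004, 0.04, 0], 1],
])

```text
time: 6.42
tool_pos: [0.5732, -0.0564, 0.0113]
tcp_rot: [-2.202, -1.967, -0.291]
wrist_force: [-0.4, -0.6, -0.2]
width: -0.001
```

>>> move_arm([
  [[0, 0, 0], [0.002, 0.02, 0], 1],
  [[0, 0, 0], [0.004, 0.04, 0], 1],
  [[0, 0, 0], [0.004, 0.04, 0], 1],
])

```text
time: 6.8
tool_pos: [0.5736, -0.0524, 0.0113]
tcp_rot: [-2.202, -1.967, -0.291]
wrist_force: [-0.0, -0.4, 0.1]
width: -0.002
```

>>> move_arm([
  [[0, 0, 0], [0.002, 0.02, 0], 1],
  [[0, 0, 0], [0.004, 0.04, 0], 1],
  [[0, 0, 0], [0.004, 0.04, 0], 1],
])

```text
time: 7.18
tool_pos: [0.574, -0.0484, 0.0113]
tcp_rot: [-2.202, -1.967, -0.291]
wrist_force: [0.9, -0.0, -0.3]
width: -0.001
```

>>> move_arm([
  [[0, 0, 0], [0.002, 0.02, 0], 1],
  [[0, 0, 0], [0.004, 0.04, 0], 1],
  [[0, 0, 0], [0.004, 0.04, 0], 1],
])

```text
time: 7.55
tool_pos: [0.5744, -0.0444, 0.0113]
tcp_rot: [-2.202, -1.967, -0.291]
wrist_force: [0.0, 0.2, -0.4]
width: 0.001
```

>>> move_arm([
  [[0, 0, 0], [0.002, 0.02, 0], 1],
  [[0, 0, 0], [0.004, 0.04, 0], 1],
  [[0, 0, 0], [0.004, 0.04, 0], 1],
])

```text
time: 7.92
tool_pos: [0.5748, -0.0404, 0.0113]
tcp_rot: [-2.202, -1.967, -0.291]
wrist_force: [0.1, -0.4, -0.1]
width: 0.001
```

>>> move_arm([
  [[0, 0, 0], [0.002, 0.02, 0], 1],
  [[0, 0, 0], [0.004, 0.04, 0], 1],
  [[0, 0, 0], [0.004, 0.04, 0], 1],
])

```text
time: 8.3
tool_pos: [0.5752, -0.0364, 0.0113]
tcp_rot: [-2.202, -1.967, -0.291]
wrist_force: [0.7, 0.2, 0.4]
width: 0.002
```

>>> move_arm([
  [[0, 0, 0], [0.002, 0.02, 0], 1],
  [[0, 0, 0], [0.004, 0.04, 0], 1],
  [[0, 0, 0], [0.004, 0.04, 0], 1],
])

```text
time: 8.68
tool_pos: [0.5756, -0.0324, 0.0113]
tcp_rot: [-2.202, -1.967, -0.291]
wrist_force: [0.2, -0.5, 0.3]
width: -0.003
```

```bash
cat > look.py <<'E'
from h import *
def look():
    for n in ["side","scene"]:
        p,d=read_camera(n);c=camera_info(n);W=cloud(d,c)
        ok=(d>0)&(W[...,0]>.5)&(W[...,0]<.9)&(abs(W[...,1])<.3)
        for b in blobs(orange(p)&ok,80):
            X=W[b][W[b][:,2]<.04]
            if len(X)>50: print(n,"orange",rect(X))
        for b in blobs(ok&(abs(W[...,2]-.134)<.01)&(p.min(2)>120),300):
            X=W[b];A=np.c_[X[:,:2]-X[:,:2].mean(0),np.ones(len(X))];g=np.linalg.lstsq(A,X[:,2],rcond=None)[0]
            print(n,"top",rect(X),"tilt deg",np.degrees(g[:2]).round(2),"z",g[2].round(4))
if __name__=="__main__": look()
E
python3 look.py
```

```text
side orange (array([ 690.8, -115.5]), array([ 31.9, 103.5]), 22.1)
side orange (array([584.5,  52.3]), array([147.9,  48.1]), 82.8)
side top (array([689.2, 153.4]), array([182. , 242.6]), 86.3) tilt deg [ 0.27 -0.12] z 0.1345
scene orange (array([598.8,  35.6]), array([ 47.5, 127.3]), 6.1)
scene orange (array([ 691.8, -119.7]), array([ 31.1, 100. ]), 21.8)
scene top (array([688. , 149.7]), array([187., 242.]), 86.9) tilt deg [-0.05  0.53] z 0.1349
```

>>> move_arm([
  [[0, 0, 0], [0.002, 0.02, 0], 1],
  [[0, 0, 0], [0.003, 0.03, 0], 1],
  [[0, 0, 0], [0.003, 0.03, 0], 1],
])

```text
time: 9.15
tool_pos: [0.576, -0.0295, 0.0113]
tcp_rot: [-2.202, -1.967, -0.291]
wrist_force: [-0.4, -0.2, -0.1]
width: -0.001
```

>>> move_arm([
  [[0, 0, 0], [0.002, 0.02, 0], 1],
  [[0, 0, 0], [0.003, 0.03, 0], 1],
  [[0, 0, 0], [0.003, 0.03, 0], 1],
])

```text
time: 9.52
tool_pos: [0.5762, -0.0264, 0.0113]
tcp_rot: [-2.202, -1.967, -0.291]
wrist_force: [-0.1, 0.1, -0.0]
width: -0.0
```

>>> move_arm([
  [[0, 0, 0], [0.002, 0.02, 0], 1],
  [[0, 0, 0], [0.003, 0.03, 0], 1],
  [[0, 0, 0], [0.003, 0.03, 0], 1],
])

```text
time: 9.9
tool_pos: [0.5765, -0.0235, 0.0113]
tcp_rot: [-2.202, -1.967, -0.291]
wrist_force: [0.2, 0.3, -0.2]
width: 0.0
```

>>> move_arm([
  [[0, 0, 0], [0.002, 0.02, 0], 1],
  [[0, 0, 0], [0.003, 0.03, 0], 1],
  [[0, 0, 0], [0.003, 0.03, 0], 1],
])

```text
time: 10.28
tool_pos: [0.577, -0.0209, 0.0113]
tcp_rot: [-2.203, -1.967, -0.291]
wrist_force: [0.2, -1.2, -0.7]
width: 0.003
```

>>> move_arm([
  [[0, 0, 0], [0.002, 0.02, 0], 1],
  [[0, 0, 0], [0.003, 0.03, 0], 1],
  [[0, 0, 0], [0.003, 0.03, 0], 1],
])

```text
time: 10.65
tool_pos: [0.5774, -0.0186, 0.0113]
tcp_rot: [-2.204, -1.968, -0.29]
wrist_force: [-0.3, -5.5, 0.4]
width: 0.002
```

```bash
python3 look.py; python3 - <<'E'
from h import *
a=read_camera("side")[0][170:290,180:360];b=read_camera("wrist")[0]
cv2.imwrite("pics/p2.png",np.hstack([cv2.resize(a,(450,300)),cv2.resize(b,(350,300))])[:,:,::-1])
E
```

```text
side orange (array([ 692.2, -113.9]), array([26.6, 99.4]), 23.4)
side orange (array([584. ,  46.6]), array([108. ,  49.2]), 84.8)
side top (array([690.3, 152.3]), array([183.8, 245.1]), 86.6) tilt deg [ 0.14 -0.25] z 0.1346
scene orange (array([598.9,  44.4]), array([ 36.3, 117.8]), 3.1)
scene orange (array([ 691.6, -119.2]), array([ 31.2, 101.4]), 22.0)
scene top (array([687.3, 151.1]), array([186.2, 244.3]), 87.1) tilt deg [-0.09  0.45] z 0.1349
```

View pics/p2.png

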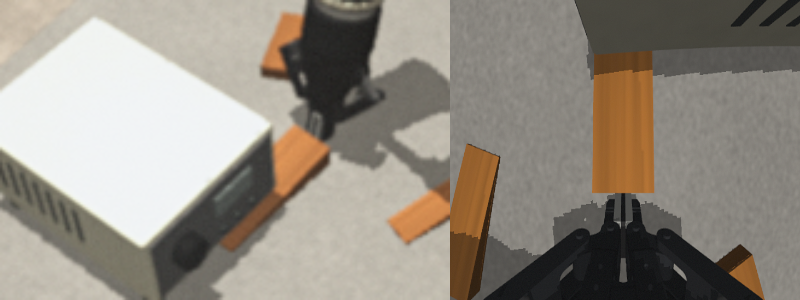

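Resistance rose to 5.5 N with the tip about 54 mm past the foot centre, at roughly 11 mm height. The picture shows the wedge running straight under the near right corner, and the box hasn't moved. Now I back off, go up and test.

>>> move_arm([
  [[0, 0, 0], [-0.02, -0.2, 0], 1],
  [[0, 0, 0], [-0.04, -0.4, 0], 1],
  [[0, 0, 0], [-0.04, -0.4, 0.3], 1],
  [[0, 0, 0], [-0.04, -0.4, 0.8], 1],
  [[0, 0, 0], [-0.04, -0.4, 1], 1],
])

```text
time: 11.48
tool_pos: [0.575, -0.0593, 0.1145]
tcp_rot: [-2.206, -1.968, -0.296]
wrist_force: [-0.3, 0.4, -0.5]
width: -0.001
```

>>> move_arm([
  [[0, 0, 0], [0, 0, 0.5], 1],
  [[-0.08, 0.01, 0], [0.05, 0, 0.8], 1],
  [[-0.166, 0.019, 0], [0.1, 0.5, 0.8], 1],
  [[-0.166, 0.019, 0], [0.14, 0.9, 0.8], 1],
  [[-0.166, 0.019, 0], [0.14, 0.9, 0.8], 1],
])

```text
time: 12.1
tool_pos: [0.5868, 0.0349, 0.1907]
tcp_rot: [-2.338, -2.097, 0.0]
wrist_force: [-0.2, -0.4, 0.3]
width: 0.001
```

>>> move_arm([
  [[0, 0, 0], [0.03, 0.3, 0], 1],
  [[0, 0, 0], [0.03, 0.55, 0], 1],
  [[0, 0, 0], [0.03, 0.55, 0], 1],
  [[0, 0, 0], [0.03, 0.55, 0], 1],
])

```text
time: 12.6
tool_pos: [0.5899, 0.0859, 0.1907]
tcp_rot: [-2.344, -2.091, 0.002]
wrist_force: [-0.2, -0.7, 0.3]
width: 0.0
```

```bash
python3 look.py; python3 -c "
from h import *
s=status.read_state();print(s['time'],s['tool_pos'],s['tcp_rot'],s['wrist_force'])"
```

```text
side orange (array([ 690.4, -114.7]), array([ 32.2, 102.2]), 23.5)
side orange (array([585.3,  66.2]), array([145.9,  48.9]), 84.6)
side top (array([689.5, 153.4]), array([182.7, 244.2]), 86.0) tilt deg [ 0.12 -0.24] z 0.1346
scene orange (array([585.4,  44.4]), array([118.7,  50.9]), 83.7)
scene orange (array([ 692.2, -120.7]), array([ 31.2, 101.7]), 21.9)
scene top (array([687.7, 150.4]), array([188.6, 242.4]), 86.8) tilt deg [-0.09  0.36] z 0.1351
12.7 [0.59003044 0.0859546  0.19097103] [-2.34473306e+00 -2.09078336e+00  1.19977173e-03] [-0.68590223 -0.48548658 -0.28396639]
```

>>> move_arm([
  [[0, 0, 0], [0, 0, -0.3], 1],
  [[0, 0, 0], [0, 0, -0.5], 1],
  [[0, 0, 0], [0, 0, -0.53], 1],
  [[0, 0, 0], [0, 0, -0.55], 1],
  [[0, 0, 0], [0, 0, -0.55], 1],
])

```text
time: 13.32
tool_pos: [0.5908, 0.0874, 0.1371]
tcp_rot: [2.343, 2.092, 0.002]
wrist_force: [-0.6, 0.1, 0.6]
width: -0.001
```

>>> move_arm([
  [[0, 0, 0], [0, 0, -0.01], 1],
  [[0, 0, 0], [0, 0, -0.02], 1],
  [[0, 0, 0], [0, 0, -0.02], 1],
])

```text
time: 13.7
tool_pos: [0.5902, 0.0874, 0.1344]
tcp_rot: [2.343, 2.093, 0.0]
wrist_force: [0.1, -0.1, 0.3]
width: -0.002
```

>>> move_arm([
  [[0, 0, 0], [0, 0, -0.01], 1],
  [[0, 0, 0], [0, 0, -0.01], 1],
])

```text
time: 13.95
tool_pos: [0.5902, 0.0874, 0.1333]
tcp_rot: [2.343, 2.092, 0.0]
wrist_force: [0.3, -0.1, 0.9]
width: -0.002
```

>>> move_arm([
  [[0, 0, 0], [0, 0, -0.01], 1],
  [[0, 0, 0], [0, 0, -0.01], 1],
])

```text
time: 14.2
tool_pos: [0.5902, 0.0874, 0.1332]
tcp_rot: [2.343, 2.092, 0.0]
wrist_force: [-1.8, -0.7, 5.8]
width: -0.003
```

>>> move_arm([
  [[0, 0, 0], [0, 0, -0.01], 1],
  [[0, 0, 0], [0, 0, -0.01], 1],
])

```text
time: 14.45
tool_pos: [0.5903, 0.0873, 0.1332]
tcp_rot: [2.343, 2.092, 0.0]
wrist_force: [-4.2, -0.3, 10.1]
width: 0.001
```

>>> move_arm([
  [[0, 0, 0], [0, 0, -0.01], 1],
  [[0, 0, 0], [0, 0, -0.01], 1],
])

```text
time: 14.7
tool_pos: [0.5903, 0.0873, 0.1331]
tcp_rot: [2.343, 2.092, 0.0]
wrist_force: [-6.9, -1.9, 13.4]
width: 0.003
```

At 13.4 N the corner gives only about 0.1 mm, where about 5 N used to rock it, so it is solid. Now I lift off and move the hand away.

>>> move_arm([
  [[0, 0, 0], [0, 0, 0.03], 1],
  [[0, 0, 0], [0, 0, 0.3], 1],
  [[0, 0, 0], [0, 0, 0.8], 1],
  [[0, 0, 0], [0, -0.3, 1], 1],
])

```text
time: 15.2
tool_pos: [0.5919, 0.0586, 0.2336]
tcp_rot: [2.339, 2.094, 0.007]
wrist_force: [1.0, -0.4, -0.1]
width: 0.002
```

>>> move_arm([
  [[0, 0, 0], [0, -0.5, 0.1], 1],
  [[0, 0, 0], [0, -1, 0.1], 1],
])

```text
time: 15.45
tool_pos: [0.591, -0.0437, 0.2416]
tcp_rot: [2.34, 2.092, 0.003]
wrist_force: [-0.3, 0.7, -0.7]
width: -0.0
```

>>> move_arm([
  [[0, 0, 0], [-0.3, -0.5, 0], 1],
  [[0, 0, 0], [-0.5, -1, 0], 1],
  [[0, 0, 0], [-0.5, -1, 0], 1],
  [[0, 0, 0], [-0.5, -1, 0], 1],
])

```text
time: 15.95
tool_pos: [0.5402, -0.1426, 0.2401]
tcp_rot: [-2.344, -2.091, -0.001]
wrist_force: [1.2, -0.7, 0.9]
width: -0.0
```

```bash
python3 look.py; python3 - <<'E'
from h import *
s=status.read_state();print(s['time'],s['tool_pos'],s['wrist_force'])
a=read_camera("side")[0][:, 80:440];b=read_camera("scene")[0][100:320,200:460]
cv2.imwrite("pics/f.png",np.hstack([cv2.resize(a,(360,400)),cv2.resize(b,(440,400))])[:,:,::-1])
E
```

```text
side orange (array([ 690. , -114.6]), array([31.9, 99.9]), 22.2)
side orange (array([584.9,  66.8]), array([144.5,  49.9]), 84.7)
side top (array([689.8, 153.7]), array([182. , 242.5]), 86.8) tilt deg [ 0.13 -0.24] z 0.1347
scene orange (array([586.7,  45. ]), array([118.2,  47.2]), 84.7)
scene orange (array([ 691.9, -120. ]), array([ 31.4, 103.8]), 22.2)
scene top (array([688.3, 149. ]), array([185.3, 242.2]), 86.4) tilt deg [-0.06  0.42] z 0.135
16.05 [ 0.54054405 -0.14164367  0.24008543] [-0.84369424  0.59776712  0.54157457]
```

View pics/f.png

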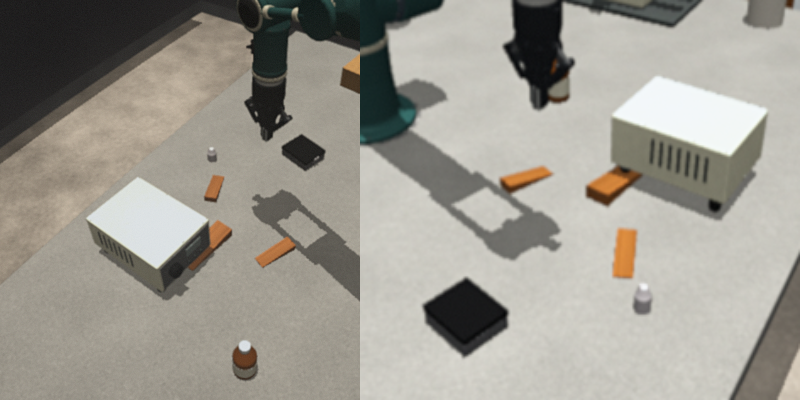

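The wedge sits under the near right corner, the box is level and hasn't moved, the other things are where they were, and the hand is clear. I hand it in.

```bash
python3 -c "
from workcell import order
print(order.finish_job())"
```

```text
the job is handed in; nothing more can be done
None
```

I pushed the 150 mm wedge thin end first under the short foot. I stopped when the resistance rose to about 5.5 N, with the thin end about 54 mm past the foot.

- **Press test:** I pressed the top of that corner up to 13.4 N. It gave about 0.1 mm, so it needed no second push. The press also put about 7 N sideways on the box, but the box did not shift.
- **Final camera check:** the box is where it was to within about 2 mm, and the wedge stayed in place. The bottle, slide box and objective look untouched in the picture, though I did not measure them again.
- **Level:** the side camera gave up to 0.24° of tilt and the scene camera up to 0.42°. They disagree on the direction, but neither changed more than about 0.2° from the readings taken before contact.
- **Hand-in:** at about 16 s, with the hand well clear of everything.

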